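Seat a specimen carrier in the inclined inspection plate

ROBOT

A 6-joint arm with a two-finger parallel gripper is mounted at the origin on the work surface. World frame = base frame: x ahead of the robot, y to its left, z up, the work surface at z = 0. Lengths are in mm, angles in rad, forces in N, time in s.
With the tool pointing down it reaches from about 350 to 775 mm from the base axis. Payload 7.3 kg.
Tool frame: the origin (TCP) lies midway between the tips of the shut fingers; the grasp point (between the pads) lies 19 mm behind it (grasp_offset is the z of the grasp point in the tool frame, in mm); z points along the fingers, y is the direction in which the jaws open and shut (so a half turn about z gives the same grasp; the last joint's range is limited). The gripper opens to 92 mm and grips with 3 to 60 N. Pads are 19 mm wide; open, the fingers measure 130 mm over their backs; the gripper's body (75 mm by 190 mm) begins 47 mm behind the grasp point.
Start: joints at [1.037, 0.342, 1.524, -0, 1.275, -0.146], TCP at [198.518, 486.041, 226.741] pointing down, gripper open.
Joint ranges: [-2.53, 2.53], [-0.77, 2.02], [0.04, 2.7], [-1, 4.14], [0.28, 2.66], [-3.11, 3.11]. Speed limits (rad/s): [2.57, 2.57, 3.14, 3.14, 3.14, 3.14].

INTERFACE

Orientations are given as [roll, pitch, yaw] about the fixed x, y, z axes, in that order (R = Rz(yaw) Ry(pitch) Rx(roll)).
In Python, from plant import get_obs, capture, camera_model, close_job, boxes_of, regions_of, place_of, grasp_offset gives the robot as it stands. The module is installed in compiled form; this text tells all that it offers.
- The arm moves only by the tool send_rows, never from a script. Its argument "targets" is a list that holds one entry, the list of rows, each a list of 7 numbers: the turn, a rotation vector about the tool's x, y, z in degrees, then the shift along the tool's x, y, z in mm, then the closure, from -1 (fully open) to 1 (shut). A call has 1 to 5 rows; each row is the pose to reach, as a shift and turn from the pose commanded when the call began, along the tool's axes at that moment; what a row does not reach only later rows make up. A row lasts 1/12 s, in which the tool goes at most 41.7 mm and 7.16 degrees, less where a joint would pass 70% of its speed; a pose out of reach is approached as far as the arm can. A call with a gripper value outside its range is refused whole. The fingers move at their own pace and stop on an object; the grip force is fixed at half the most. Time passes only in rows, so rows that repeat a pose let the fingers close. It gives the time, the measured TCP pose, the force and the opening at its end, in the units of the state.
- get_obs(): the state, without advancing time (a new reading comes with each control period).
- capture(name): name is "side" or "top" or "wrist"; returns the picture (400x640x3 uint8, red, green, blue); there is no depth.
- camera_model(name): a dict with "K" (3x3 intrinsics, pixels), "world_to_cam" (4x4, takes a point from world to camera coordinates). Camera axes: x right, y up, looking along -z (the intrinsics and any distortion apply to the point x, -y, -z); pixel columns grow to the right and rows downward; lengths in mm; the calibration is good to about 2 mm. A picture is of the moment at which its call begins: read the wrist's pose just before it. camera_model takes no time and is no camera call; for the wrist camera it gives the pose at the moment of the call.
- close_job(): hands the job in, once; it reports no verdict.
Trained networks look in the newest picture that a camera, given by its name, has taken for a name from the list of things; names that differ only in an ending like _2 or _b are one class to them, and where a whole thing is asked for, a point or a joint stands for the part that bears it (a point fixed in the world has none). Each returns a list of dicts, best first, with "conf" (0 to 1); they miss things now and then, are a little off and sometimes report something else, mostly with a low value. They report only what shows in the picture. A call takes as long as a camera call. They do not tell look-alikes from the thing itself.
- boxes_of(label, camera): "location" ([row, column] in pixels, amid what is visible of it).
- regions_of(label, camera): "region" (400x640 bool, what is visible of it) and "location" ([row, column] in pixels, amid what is visible of it).
- place_of(label, camera): "location" ([row, column] in pixels: a listed point, or the origin of a listed thing).
The state is a dict: "time": time; "joint_positions": joint angles; "dq": joint speeds; "tau": joint torques, N m; "tool_pos": TCP position; "tcp_rot": TCP orientation; "contact_force": force on the tool from outside, world axes, zero at the start; "moment": the same for the moment, N m; "grip_width": finger opening in mm.
Only numpy, scipy, OpenCV 4.12 (cv2) and the standard library are available. Lean on these libraries where they do the work, as an engineer would, in place of code of your own. Each camera call takes 0.05 s, during which the arm holds its last target.

TASK

Push the blue specimen carrier off the level ledge onto the black inclined plate, without lifting it, and let it slide down on its own, untouched, until it lies flat and snug against both brass stops in the corner. Only then swing the red keeper arm over it as far as it goes, and leave the carrier and the other things on the bench as they are.

Things in the scene. Friction and masses are not known exactly. Their poses are not given: they have to be found in the camera images.
- station: Fixed inspection station on the bench; origin at bench level, z up. Level slate-grey ledge: top 140 mm up, y=+30 to +160 mm, x=-135 to +155 mm, no rims. At y=+30 the black plate starts flush with the ledge and falls at 28 degrees towards -y, 210 mm along the slope to the corner's low point at x=+45 mm. Sides open. Ledge, plate and stops are slippery (friction about 0.12): carriers slide
- corner: Corner of two brass stops, 14 mm high, 10 mm thick, on the plate. Origin at their inner vertex (the low point) on the plate's surface; x up along the short stop (110 mm, to station +x), y up along the long stop (200 mm, to station -x, 35 degrees from level), z normal to the plate. A seated carrier has its centre at (35, 50, 8) mm, its long side along y
- ledge_edge (a point): Point on the ledge's top edge to the plate, at station (-23, 30, 140) mm; axes as station. A carrier pushed over square with the edge, its middle crossing within about 20 mm (in x) of here, meets the long stop, turns to lie along it and slides into the corner. It goes by itself once its middle is past the edge
- carrier_center (a point): Centre (half-way up) of the specimen carrier: a blue flat plate 100 x 70 x 16 mm (x, y, z of its axes), about 0.25 kg, with a pale polished rock slab set in its top. Starts lying flat on the ledge, turned by at most 20 degrees from the station's axes, its middle 42 to 62 mm from the edge
- keeper (a joint): Angle (rad) of the red keeper arm about the plate's normal through its pivot. 0 = pointing straight up the slope (station +y); grows as it swings towards station -x, to a stop at 1.68, where it lies over the seated carrier with 5 mm to spare. Starts swung away, between 0 and 0.5. Friction 0.08 N m (1 N at the post): stays where left
- keeper_post (a point): Centre of the top of the yellow upright post at the free end of the keeper arm: diameter 16 mm, 35 mm tall, square to the plate, 95 mm from the pivot; its top is 62 mm and the arm's top face 27 mm above the plate
- keeper_pivot (a point): Pivot of the keeper arm, on the plate's surface; axes as station. The arm turns about the plate's normal, which is station (0, -0.469, 0.883); up the slope is station (0, 0.883, 0.469)
- canister: Bystander: white sample jar with a black cap, 64 mm diameter, 110 mm tall, origin at its foot
- core_tray: Bystander: white tray 110 x 160 x 35 mm with three drill cores, origin under its centre
- tweezers: Bystander: steel tweezers about 145 mm long, lying on the bench, origin underneath
Things that resemble listed ones, but are neither listed nor needed, are in the scene too. What is meant by the part that bears carrier_center is not pink, and is the smaller of those in its own colour.

How it is judged:
By the outcome, as a careful person would: the job done as asked, in the order asked, and still so for the second after the job is handed in, with the robot touching nothing.
It also fails if it takes over 53 s, if anything falls off the work surface, if the arm or the gripper's body presses on something with over 40 N, if the wrist force passes 120 N, or if a joint passes its speed limit or range.

## Working session

There is one attempt and no reset: what is moved stays moved. The work goes in short steps, Python scripts to look and compute and a tool call to move; the robot and the scene stay as the last step left them, time stands still between calls to the robot, and variables do not carry over. Pictures are saved under pics/ and viewed, and the job is handed in when it is done.

Besides the shell and the picture viewer there is one more tool, called after "Call:" by a JSON object that holds its "method" and its "body". send_rows: Moves the arm, as the interface text tells. Its arguments: {"type":"object","properties":{"targets":{"type":"array","items":{"type":"array","items":{"type":"array","items":{"type":"number"}}}}},"required":["targets"]}

```bash
mkdir -p pics; python3 - <<'E'
from plant import *
import cv2,numpy as np
o=get_obs();print({k:np.round(v,3) for k,v in o.items()},grasp_offset)
for n in ["side","top","wrist"]:
    im=capture(n);cv2.imwrite(f"pics/{n}0.png",im[:,:,::-1])
    m=camera_model(n);print(n,{k:np.round(v,3).tolist() if not isinstance(v,str) else v for k,v in m.items()})
E
```

```text
{'time': np.float64(0.0), 'joint_positions': array([ 1.037,  0.343,  1.525,  0.   ,  1.275, -0.146]), 'dq': array([-0.001, -0.003,  0.001,  0.   ,  0.001, -0.001]), 'tau': array([ -0.   , -43.124, -24.422,   0.072,   0.056,  -0.   ]), 'tool_pos': array([198.29 , 485.668, 226.038]), 'tcp_rot': array([-3.14 , -0.   ,  2.754]), 'contact_force': array([ 0.53 ,  0.459, -0.651]), 'moment': array([-0.014, -0.042, -0.026]), 'grip_width': np.float64(91.628)} -18.8
side {'K': [[400.65, 0.0, 311.45], [0.0, 400.65, 197.803], [0.0, 0.0, 1.0]], 'world_to_cam': [[0.89, -0.457, 0.002, -479.917], [0.289, 0.565, 0.773, -271.974], [-0.354, -0.687, 0.634, -944.492], [0.0, 0.0, 0.0, 1.0]]}
top {'K': [[410.872, 0.0, 323.97], [0.0, 410.872, 200.121], [0.0, 0.0, 1.0]], 'world_to_cam': [[-0.015, -1.0, -0.015, 48.134], [0.997, -0.016, 0.08, -564.987], [-0.08, -0.014, 0.997, -1454.945], [0.0, 0.0, 0.0, 1.0]]}
wrist {'K': [[324.023, 0.0, 322.647], [0.0, 324.023, 196.606], [0.0, 0.0, 1.0]], 'world_to_cam': [[0.379, 0.926, -0.001, -524.233], [-0.88, 0.36, -0.31, 37.364], [-0.287, 0.118, 0.951, -392.188], [0.0, 0.0, 0.0, 1.0]]}
```

View pics/side0.png

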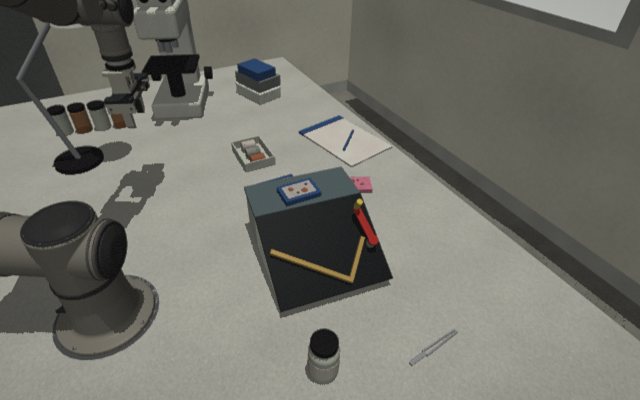

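View pics/top0.png

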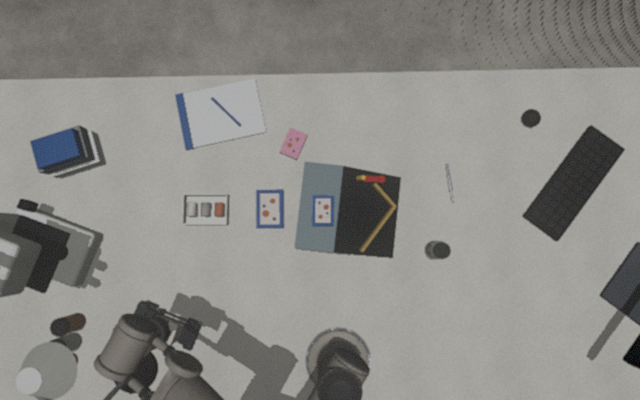

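View pics/wrist0.png

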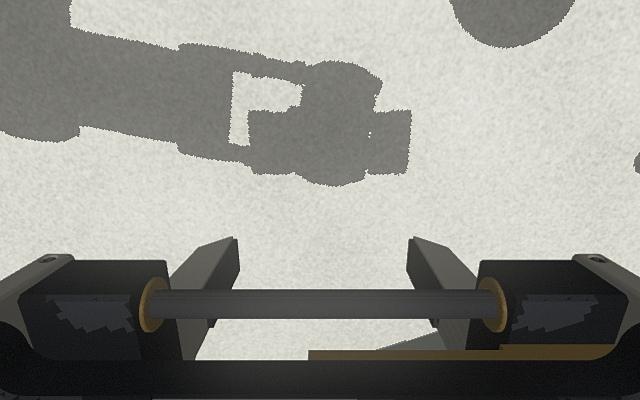

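Candidates for the carrier: the blue one on the ledge (top 323,210), a larger blue one on the bench (270,208), and a pink one (293,144). The ledge one fits, being blue, smaller and on the ledge. I'll measure next and confirm with a crop.

```bash
cat > h.py <<'E'
from plant import *
import cv2,numpy as np
from scipy.optimize import least_squares
def proj(m,P):
    P=np.atleast_2d(P);c=P@m["world_to_cam"][:3,:3].T+m["world_to_cam"][:3,3]
    K=np.array(m["K"]);u=K[0,0]*c[:,0]/-c[:,2]+K[0,2];v=K[1,1]*(-c[:,1])/-c[:,2]+K[1,2]
    return np.c_[u,v]
def M(n):
    m=camera_model(n);return {k:np.array(m[k]) for k in("K","world_to_cam")}
def onz(m,uv,z):
    K=m["K"];R=m["world_to_cam"][:3,:3];t=m["world_to_cam"][:3,3]
    d=R.T@np.array([(uv[0]-K[0,2])/K[0,0],-(uv[1]-K[1,2])/K[1,1],-1]);c=-R.T@t
    return c+d*(z-c[2])/d[2]
def tri(obs):
    f=lambda P:np.concatenate([(proj(m,P)[0]-uv) for m,uv in obs])
    r=least_squares(f,[480,0,100]);return r.x,np.abs(r.fun).max()
E
python3 - <<'E'
from h import *
print(camera_model("top").keys())
L=["station","corner","ledge_edge","carrier_center","keeper_post","keeper_pivot"]
res={}
for n in["top","side"]:
    im=capture(n);m=M(n)
    for l in L:
        r=place_of(l,n)
        res[n,l]=[(m,np.array(d["location"])[::-1]) for d in r]
        print(n,l,[(np.round(d["location"]).tolist(),round(d["conf"],2)) for d in r])
for l in L:
    if res["top",l] and res["side",l]:
        for a in res["top",l][:2]:
            for b in res["side",l][:2]: print(l,*[np.round(x,1) for x in tri([a,b])])
im=capture("side");cv2.imwrite("pics/sidecrop.png",cv2.resize(im[150:320,220:420,::-1],None,fx=4,fy=4,interpolation=2)[:600,:800])
im=capture("top");cv2.imwrite("pics/topcrop.png",cv2.resize(im[130:270,240:420,::-1],None,fx=4,fy=4,interpolation=2))
print(get_obs()["time"])
E
```

```text
dict_keys(['K', 'world_to_cam'])
top station [([215.0, 346.0], 0.56)]
top corner [([206.0, 392.0], 0.73), ([177.0, 380.0], 0.24)]
top ledge_edge [([211.0, 344.0], 0.24)]
top carrier_center [([210.0, 270.0], 0.8), ([208.0, 321.0], 0.79), ([143.0, 291.0], 0.6)]
top keeper_post [([178.0, 360.0], 0.46)]
top keeper_pivot [([180.0, 379.0], 0.92)]
side station [([247.0, 307.0], 0.71)]
side corner [([276.0, 347.0], 0.78)]
side ledge_edge [([206.0, 296.0], 0.71)]
side carrier_center [([181.0, 356.0], 0.84), ([191.0, 297.0], 0.81), ([188.0, 281.0], 0.56)]
side keeper_post [([202.0, 360.0], 0.76)]
side keeper_pivot [([243.0, 369.0], 0.62)]
station [508.3 -37.6  16.5] 1.2
corner [ 535.9 -197.2   52.5] 1.0
corner [ 604.4 -145.1  -37. ] 13.2
ledge_edge [499.4 -17.4 151.2] 6.1
carrier_center [663.1 176.   32.3] 36.1
carrier_center [570.4 226.   -1.1] 9.4
carrier_center [608.8   9.3 168.1] 25.0
carrier_center [525.4  51.  141.9] 1.2
keeper_post [630.3 -82.3 163.5] 1.1
keeper_pivot [ 624.7 -151.7   83.6] 0.3
0.95
```

View pics/sidecrop.png

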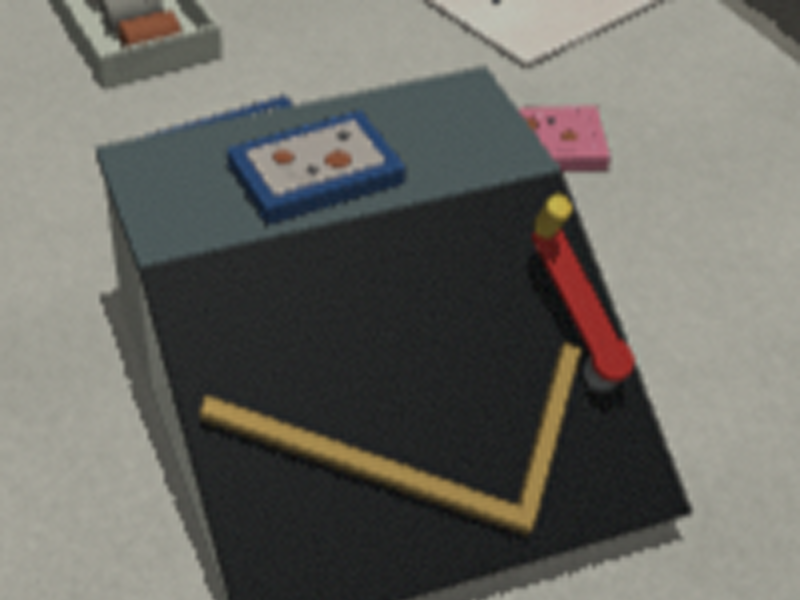

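View pics/topcrop.png

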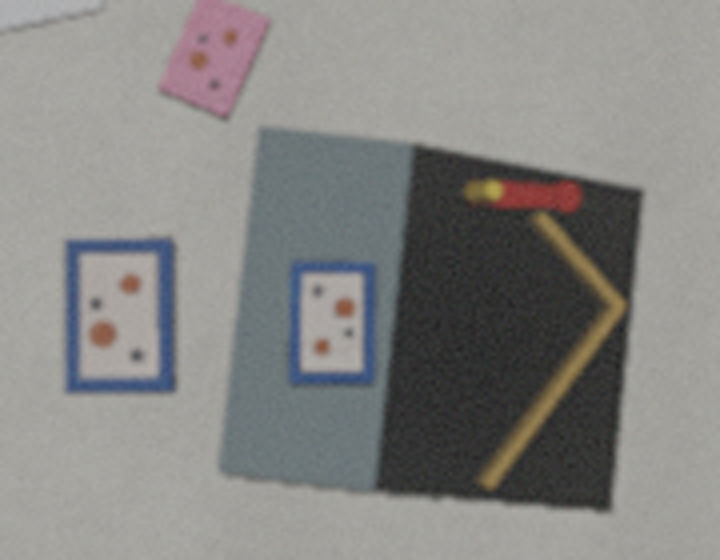

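```bash
cat >> h.py <<'E'
c,s=np.cos(np.radians(28)),np.sin(np.radians(28))
def plate(d,x=0,n=0): # d down the slope from edge
    return np.array([x,30-d*c-n*s,140-d*s+n*c])
def w(p,P):
    P=np.atleast_2d(P);a,b=np.cos(p[2]),np.sin(p[2])
    return np.c_[p[0]+a*P[:,0]-b*P[:,1],p[1]+b*P[:,0]+a*P[:,1],P[:,2]]
E
python3 - <<'E'
from h import *
t,sd=M("top"),M("side")
up=lambda a,o:(np.array(a)+.5)/4-.5+np.array(o)
obs=[]
St=[[155,160,140],[155,30,140],[-135,30,140],[-135,160,140]]
for P,a,b in zip(St,[(260,128),(413,145),(378,488),(222,474)],[(487,67),(565,172),(145,266),(98,148)]):
    obs+=[(t,P,up(a,(240,130))),(sd,P,up(b,(220,150)))]
C=plate(210,45,14)
obs+=[(t,C,up((618,304),(240,130))),(sd,C,up((523,518),(220,150)))]
def f(p): return np.concatenate([proj(m,w(p,P))[0]-uv for m,P,uv in obs])
r=least_squares(f,[500,-20,0],loss='soft_l1')
print(r.x,np.round(f(r.x).reshape(-1,2),1).tolist())
for sel,n in((t,"top"),(sd,"side")):
    g=lambda p:np.concatenate([proj(m,w(p,P))[0]-uv for m,P,uv in obs if m is sel]);q=least_squares(g,r.x);print(n,q.x,np.abs(q.fun).max())
p=r.x
print("edge pt",w(p,[-23,30,140]))
# carrier top corners (z=156)
for nm,m,o,cs in(("top",t,(240,130),[(293,262),(375,264),(374,384),(291,383)]),("side",sd,(220,150),[(229,152),(360,112),(406,168),(268,210)])):
    W=np.array([onz(m,up(a,o),156) for a in cs]);print(nm,np.round(W[:,:2],1).tolist(),W.mean(0).round(1),[np.linalg.norm(W[i]-W[i-1]).round(1) for i in range(4)])
    loc=(W[:,:2]-p[:2])@np.array([[np.cos(p[2]),-np.sin(p[2])],[np.sin(p[2]),np.cos(p[2])]]);print(" station",loc.round(1).tolist(),loc.mean(0))
# keeper
for nm,P in(("pivot",[624.7,-151.7,83.6]),("post",[630.3,-82.3,163.5])):
    P=np.array(P);xy=(P[:2]-p[:2])@np.array([[np.cos(p[2]),-np.sin(p[2])],[np.sin(p[2]),np.cos(p[2])]])
    d=(30-xy[0*0+1])*c+(140-P[2])*s;n=-(30-xy[1])*s*1+ (P[2]-140)*c+0;n=(xy[1]-30)*-s+(P[2]-140)*c
    print(nm,xy,"down",d,"normal",n)
np.save("p.npy",p)
E
```

```text
[ 5.15049475e+02 -3.96153762e+01 -1.26257691e-01] [[0.2, -0.8], [0.2, 0.1], [0.7, -0.9], [-0.2, 0.0], [-0.0, 0.5], [-0.9, 1.2], [-0.4, -0.5], [-0.6, 0.5], [-0.3, 0.2], [0.3, -1.6]]
top [ 5.14344944e+02 -3.95726674e+01 -1.18788716e-01] 0.7770295331809223
side [ 5.15301646e+02 -3.96631829e+01 -1.34822227e-01] 1.3182284023833404
edge pt [[496.01022834  -6.95795604 140.        ]]
top [[572.0, 73.6], [569.2, 6.5], [471.2, 9.0], [473.0, 76.5]] [521.4  41.4 156. ] [np.float64(99.0), np.float64(67.2), np.float64(98.1), np.float64(67.6)]
 station [[42.2, 119.5], [47.9, 52.6], [-49.6, 42.7], [-56.3, 109.9]] [-3.94803834 81.18371965]
side [[473.8, 73.6], [571.5, 73.8], [570.4, 5.1], [472.1, 7.3]] [521.9  40.  156. ] [np.float64(66.4), np.float64(97.7), np.float64(68.7), np.float64(98.3)]
 station [[-55.1, 107.2], [41.7, 119.6], [49.3, 51.3], [-48.5, 41.1]] [-3.17674898 79.80206595]
pivot [122.89169328 -97.38496948] down 138.9524483121258 normal 10.00537646114958
post [119.70809534 -27.83222184] down 40.03023934078216 normal 47.89985200035267
```

```bash
cat >> h.py <<'E'
from scipy.spatial.transform import Rotation as Ro
try: p=np.load("p.npy")
except Exception: pass
def toS(P):
    P=np.atleast_2d(P);a,b=np.cos(p[2]),np.sin(p[2]);d=P[:,:2]-p[:2]
    return np.c_[a*d[:,0]+b*d[:,1],-b*d[:,0]+a*d[:,1],P[:,2]]
def goto(S,Rs,o=None):
    """station target pos and tool rotation (station axes, matrix) -> turn deg, shift mm"""
    o=o or get_obs();T=Ro.from_euler("xyz",o["tcp_rot"]);
    Rw=Ro.from_euler("z",p[2])*Ro.from_matrix(Rs)
    return (T.inv()*Rw).as_rotvec(degrees=True).round(2),T.inv().apply(w(p,S)[0]-o["tool_pos"]).round(1)
def show():
    o=get_obs();print("t",o["time"].round(2),"S",toS(o["tool_pos"]).round(1),"rpy",np.degrees(o["tcp_rot"]).round(1),"F",o["contact_force"].round(1),"w",o["grip_width"].round(1),"q",o["joint_positions"].round(2))
A=np.array([[-1,0,0],[0,1,0],[0,0,-1.]]) # tool y=station y, x=-x
B=np.array([[0,1,0],[1,0,0],[0,0,-1.]]) # tool x=st y, tool y=st x
E
python3 -c "
from h import *
show();print(goto([90,80,226],A))"
```

```text
Traceback (most recent call last):
  File "h.py", line 35, in show
    o=get_obs();print("t",o["time"].round(2),"S",toS(o["tool_pos"]).round(1),"rpy",np.degrees(o["tcp_rot"]).round(1),"F",o["contact_force"].round(1),"w",o["grip_width"].round(1),"q",o["joint_positions"].round(2))
                          ^^^^^^^^^^^^^^^
AttributeError: 'float' object has no attribute 'round'
```

```bash
sed -i 's/o\["time"\].round(2)/round(float(o["time"]),2)/; s/o\["grip_width"\].round(1)/round(float(o["grip_width"]),1)/' h.py
python3 -c "
from h import *
show();print(goto([90,80,226],A))"
```

```text
t 0.95 S [[-380.2  481.6  226.8]] rpy [180.    0.  157.8] F [-0.2 -0.1 -1.1] w 91.8 q [ 1.04  0.34  1.52 -0.    1.28 -0.15]
(array([ 1.000e-02,  0.000e+00, -1.499e+01]), array([-558.1, -266.4,    0.8]))
```

Call:
{"method": "send_rows", "body": {"targets": [[[0,0,-15,-558,-266,1,0.46],[0,0,-15,-558,-266,1,0.46],[0,0,-15,-558,-266,1,0.46],[0,0,-15,-558,-266,1,0.46],[0,0,-15,-558,-266,1,0.46]]]}}

```text
time: 1.37
tool_pos: [333.7, 337.3, 226.6]
tcp_rot: [3.141, 0.0, 3.017]
contact_force: [0.7, 0.0, 0.0]
grip_width: 63.2
```

```bash
python3 -c "
from h import *
show();print(goto([90,80,226],A))"
```

```text
t 1.37 S [[-227.3  351.1  226.6]] rpy [180.    0.  172.8] F [0.7 0.  0. ] w 63.2 q [ 0.63  0.25  1.66  0.    1.24 -0.82]
(array([0.02, 0.03, 0.08]), array([-317. , -271.6,    0.6]))
```

Call:
{"method": "send_rows", "body": {"targets": [[[0,0,0,-311,-266,0,0.46],[0,0,0,-311,-266,0,0.46],[0,0,0,-311,-266,0,0.46],[0,0,0,-311,-266,0,0.46],[0,0,0,-311,-266,0,0.46]]]}}

```text
time: 1.78
tool_pos: [474.0, 182.7, 226.6]
tcp_rot: [3.141, 0.0, 3.015]
contact_force: [1.1, 0.6, 0.4]
grip_width: 29.7
```

```bash
python3 -c "
from h import *
show();print(goto([90,80,226],A))"
```

```text
t 1.78 S [[-68.7 215.4 226.6]] rpy [180.    0.  172.8] F [1.1 0.6 0.4] w 29.7 q [ 0.22  0.31  1.57  0.    1.26 -1.23]
(array([0.02, 0.02, 0.01]), array([-158.7, -135.4,    0.7]))
```

Call:
{"method": "send_rows", "body": {"targets": [[[0,0,0,-153,-130,0,0.46],[0,0,0,-153,-130,0,0.46],[0,0,0,-153,-130,0,0.46],[0,0,0,-153,-130,0,0.46],[0,0,0,-153,-130,0,0.46]]]}}

```text
time: 2.2
tool_pos: [610.0, 33.6, 226.3]
tcp_rot: [-3.141, 0.0, 3.014]
contact_force: [0.4, 0.7, -0.4]
grip_width: 24.9
```

```bash
cat >> h.py <<'E'
def snap(n,f,crop=None,k=1):
    im=capture(n)
    if crop: im=im[crop[0]:crop[1],crop[2]:crop[3]]
    cv2.imwrite("pics/"+f,cv2.resize(im[:,:,::-1],None,fx=k,fy=k,interpolation=2))
E
python3 -c "
from h import *
show();print(goto([90,80,147],A))
snap('wrist','w1.png')"
```

```text
t 2.2 S [[ 84.9  84.6 226.3]] rpy [-180.     0.   172.7] F [ 0.4  0.7 -0.4] w 24.9 q [-0.07  0.5   1.27 -0.    1.37 -1.51]
(array([-0.02,  0.03, -0.05]), array([-5. , -4.6, 79.3]))
```

View pics/w1.png

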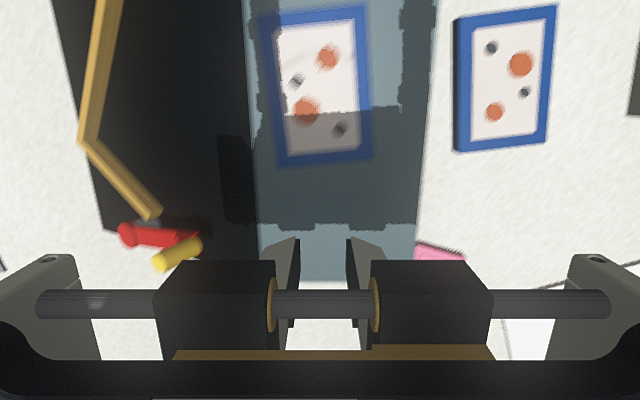

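Call:
{"method": "send_rows", "body": {"targets": [[[0,0,0,0,0,30,0.46],[0,0,0,0,0,60,0.46],[0,0,0,0,0,79,0.46],[0,0,0,0,0,79,0.46],[0,0,0,0,0,79,0.46]]]}}

```text
time: 2.67
tool_pos: [608.0, 36.5, 146.9]
tcp_rot: [-3.142, -0.002, 3.016]
contact_force: [0.2, -0.2, 1.4]
grip_width: 24.6
```

```bash

python3 -c "
from h import *
show();print(goto([90,80,147],A))
snap('wrist','w2.png')
for l in ['carrier_center','keeper_post','keeper_pivot','corner','ledge_edge']:
  print(l,[(np.round(d['location']).tolist(),round(d['conf'],2)) for d in place_of(l,'wrist')])
"
```

```text
t 2.67 S [[ 82.6  87.2 146.9]] rpy [-1.800e+02 -1.000e-01  1.728e+02] F [ 0.2 -0.2  1.4] w 24.6 q [-0.07  0.56  1.39  0.    1.19 -1.51]
(array([-0.  , -0.11,  0.02]), array([-7.4, -7.2, -0.1]))
carrier_center [([81.0, 547.0], 0.96), ([90.0, 316.0], 0.75)]
keeper_post [([93.0, 314.0], 0.48)]
keeper_pivot [([264.0, 100.0], 0.82)]
corner [([155.0, 35.0], 0.84)]
ledge_edge [([45.0, 210.0], 0.73)]
```

View pics/w2.png

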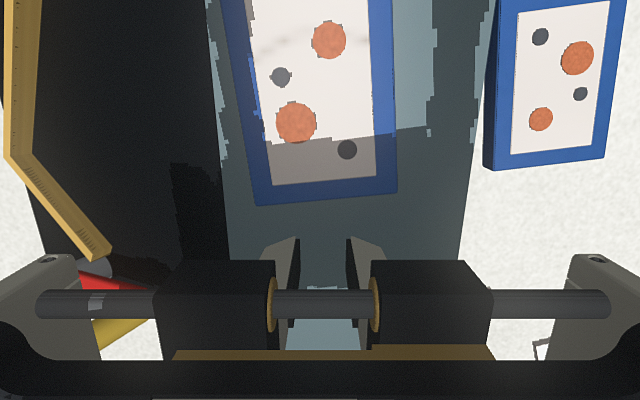

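Call:
{"method": "send_rows", "body": {"targets": [[[0,0,0,10,-6,0,0.46],[0,0,0,18,-6,0,0.46],[0,0,0,24,-6,0,0.46],[0,0,0,30,-6,0,0.46],[0,0,0,36,-6,0,0.46]]]}}

```text
time: 3.38
tool_pos: [571.7, 35.0, 147.9]
tcp_rot: [3.141, 0.001, 3.016]
contact_force: [0.4, -1.1, 0.0]
grip_width: 24.7
```

```bash

python3 -c "
from h import *
show()
snap('wrist','w3.png')
"
```

```text
t 3.38 S [[ 46.8  81.2 147.9]] rpy [1.800e+02 1.000e-01 1.728e+02] F [ 0.4 -1.1  0. ] w 24.7 q [-0.07  0.5   1.5   0.    1.14 -1.52]
```

View pics/w3.png

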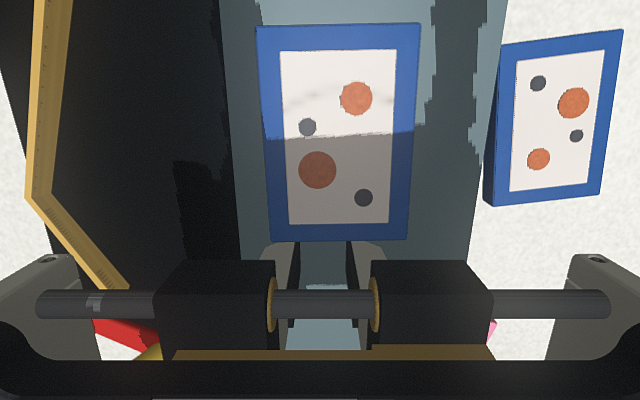

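```bash

python3 -c "
from h import *
m=M('wrist')
W=np.array([onz(m,a,156) for a in [(257,26),(420,23),(407,240),(272,242)]]);S=toS(W);print(S.round(1),S.mean(0),np.degrees(np.arctan2(*(S[3]-S[0])[[1,0]])))
for a in [(249,180),(228,25)]: print(toS(onz(m,a,140)))
"
```

```text
[[-65.7  54.2 156. ]
 [-66.8 121.6 156. ]
 [ 31.8 124.2 156. ]
 [ 32.9  55.6 156. ]] [-16.96282231  88.89934687 156.        ] 0.8322234754992109
[[  4.5897696   42.49593096 140.        ]]
[[-68.82343505  38.05680679 140.        ]]
```

```bash

python3 -c "
from h import *
snap('wrist','w3b.png',(0,300,150,550),2)
snap('top','t3.png',(140,260,290,410),5)
im=capture('wrist')
print([tuple(im[25,c]) for c in range(212,250,4)]);print([tuple(im[180,c]) for c in range(222,260,4)])
"
```

```text
[(np.uint8(22), np.uint8(22), np.uint8(26)), (np.uint8(26), np.uint8(30), np.uint8(32)), (np.uint8(40), np.uint8(46), np.uint8(51)), (np.uint8(64), np.uint8(75), np.uint8(79)), (np.uint8(68), np.uint8(79), np.uint8(81)), (np.uint8(68), np.uint8(78), np.uint8(82)), (np.uint8(69), np.uint8(80), np.uint8(84)), (np.uint8(68), np.uint8(79), np.uint8(82)), (np.uint8(70), np.uint8(82), np.uint8(85)), (np.uint8(71), np.uint8(81), np.uint8(86))]
[(np.uint8(27), np.uint8(25), np.uint8(31)), (np.uint8(21), np.uint8(22), np.uint8(26)), (np.uint8(20), np.uint8(22), np.uint8(24)), (np.uint8(63), np.uint8(72), np.uint8(77)), (np.uint8(61), np.uint8(69), np.uint8(72)), (np.uint8(65), np.uint8(75), np.uint8(77)), (np.uint8(66), np.uint8(75), np.uint8(77)), (np.uint8(65), np.uint8(75), np.uint8(77)), (np.uint8(64), np.uint8(74), np.uint8(77)), (np.uint8(65), np.uint8(75), np.uint8(78))]
```

View pics/w3b.png

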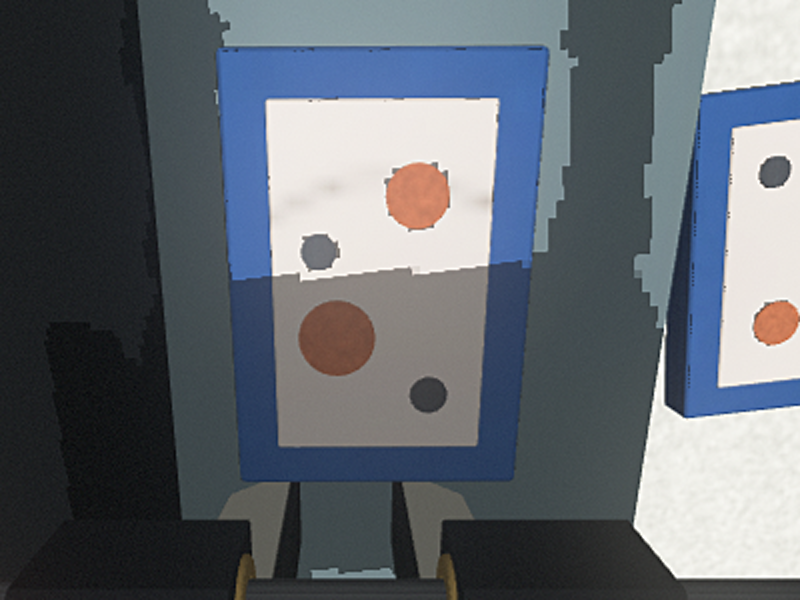

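View pics/t3.png

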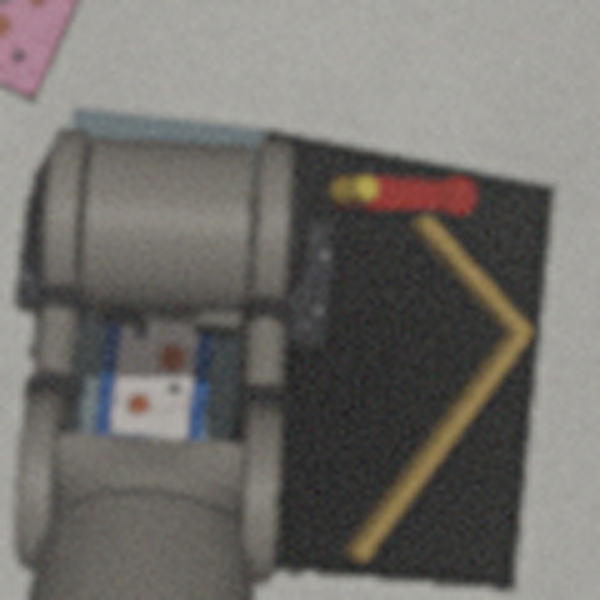

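```bash

python3 -c "
from h import *
m=M('wrist')
for a in [(221,25),(234,180)]: print(toS(onz(m,a,140)))
C=w(p,plate(210,45,14));print(proj(m,C), proj(m,w(p,[[155,160,140],[-135,160,140],[-60,30,140]])))
W=np.array([onz(m,((a+.5)/2+149.5,(b+.5)/2-.5),156) for a,b in [(218,49),(547,46),(513,480),(243,480)]]);S=toS(W);print(S.round(1),S.mean(0))
"
```

```text
[[-67.41220783  34.84378146 140.        ]]
[[  5.91112096  34.54248679 140.        ]]
[[ 25.09144577 198.63890306]] [[ 440.05083183  394.83097078]
 [ 523.09343781 -167.05255504]
 [ 212.12481871   42.80297263]]
[[-64.9  54.9 156. ]
 [-65.5 122.8 156. ]
 [ 32.9 123.6 156. ]
 [ 32.9  55.3 156. ]] [-16.14669233  89.15423223 156.        ]
```

Call:
{"method": "send_rows", "body": {"targets": [[[0,0,0,4,0,0,0.46],[0,0,0,8,0,0,0.46],[0,0,0,8,0,0,0.46],[0,0,0,-8,0,0,0.46],[0,0,0,-20,0,-25,0.46]]]}}

```text
time: 4.0
tool_pos: [589.4, 32.5, 168.3]
tcp_rot: [-3.141, -0.009, 3.016]
contact_force: [-0.4, 1.0, -0.0]
grip_width: 24.6
```

```bash

python3 -c "
from h import *
show();print(goto([-22,150,200],B))
print(goto([-22,150,200],np.diag([-1,-1,1])@B))
"
```

```text
t 4.0 S [[ 64.7  80.9 168.3]] rpy [-180.    -0.5  172.8] F [-0.4  1.  -0. ] w 24.6 q [-0.07  0.51  1.42  0.    1.22 -1.52]
(array([-0.43, -0.39, 90.02]), array([ 87. ,  69.1, -30.9]))
(array([  0.39,  -0.43, -89.98]), array([ 87. ,  69.1, -30.9]))
```

Call:
{"method": "send_rows", "body": {"targets": [[[0,0,35,35,15,-31,0.13],[0,0,90,87,69,-35,0.13],[0,0,90,87,69,-35,0.13],[0,0,90,87,69,-35,0.13],[0,0,90,87,69,-35,0.13]]]}}

```text
time: 4.42
tool_pos: [512.9, 113.5, 208.1]
tcp_rot: [3.141, 0.0, 2.388]
contact_force: [-0.4, -0.2, 0.2]
grip_width: 39.8
```

```bash

python3 -c "
from h import *
show();print(goto([-22,150,200],B))
"
```

```text
t 4.42 S [[-21.4 151.6 208.1]] rpy [180.    0.  136.8] F [-0.4 -0.2  0.2] w 39.8 q [ 0.07  0.36  1.55  0.    1.23 -0.75]
(array([ 4.000e-02, -1.000e-02,  5.407e+01]), array([-0.5, -1.6,  8.1]))
```

Call:
{"method": "send_rows", "body": {"targets": [[[0,0,53,0,0,0,0.13],[0,0,53,0,0,0,0.13],[0,0,53,0,0,0,0.13],[0,0,53,0,0,0,0.13],[0,0,53,0,0,0,0.13]]]}}

```text
time: 4.83
tool_pos: [513.9, 111.8, 207.3]
tcp_rot: [-3.141, -0.0, 1.76]
contact_force: [0.6, 0.1, -0.8]
grip_width: 40.0
```

Call:
{"method": "send_rows", "body": {"targets": [[[0,0,18,0,0,0,0.13],[0,0,18,0,0,0,0.13],[0,0,18,0,0,0,0.13],[0,0,18,0,0,0,0.13],[0,0,18,0,0,0,0.13]]]}}

```text
time: 5.25
tool_pos: [514.0, 111.7, 207.3]
tcp_rot: [-3.141, -0.0, 1.454]
contact_force: [0.0, 0.1, 0.4]
grip_width: 40.0
```

```bash

python3 -c "
from h import *
show();print(goto([-22,150,147],B))
snap('wrist','w5.png')
"
```

```text
t 5.25 S [[-20.1 150.  207.3]] rpy [-180.    -0.    83.3] F [0.  0.1 0.4] w 40.0 q [0.07 0.36 1.55 0.   1.23 0.18]
(array([-0.01, -0.  ,  0.56]), array([ 0. , -1.9, 60.3]))
```

View pics/w5.png

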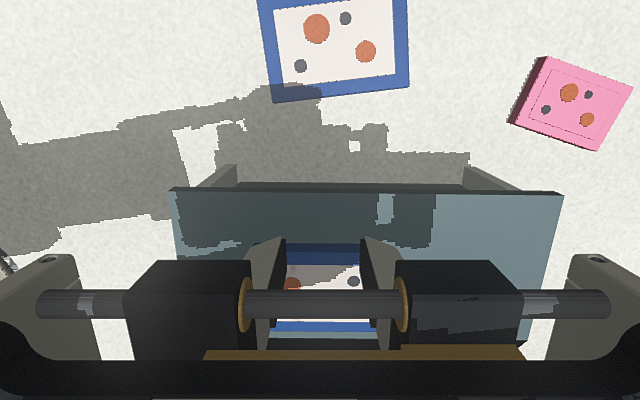

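Call:
{"method": "send_rows", "body": {"targets": [[[0,0,0.5,0,-2,30,0.13],[0,0,0.5,0,-2,60,0.13],[0,0,0.5,0,-2,60,0.13],[0,0,0.5,0,-2,60,0.13]]]}}

```text
time: 5.63
tool_pos: [511.3, 111.9, 146.8]
tcp_rot: [-3.138, 0.001, 1.445]
contact_force: [0.4, 1.4, 0.2]
grip_width: 40.3
```

```bash

python3 -c "
from h import *
show()
snap('wrist','w6.png')
snap('side','s6.png',(150,300,220,420),4)
"
```

```text
t 5.63 S [[-22.8 149.9 146.8]] rpy [-179.8    0.    82.8] F [0.4 1.4 0.2] w 40.3 q [0.07 0.42 1.64 0.   1.08 0.2 ]
```

View pics/w6.png

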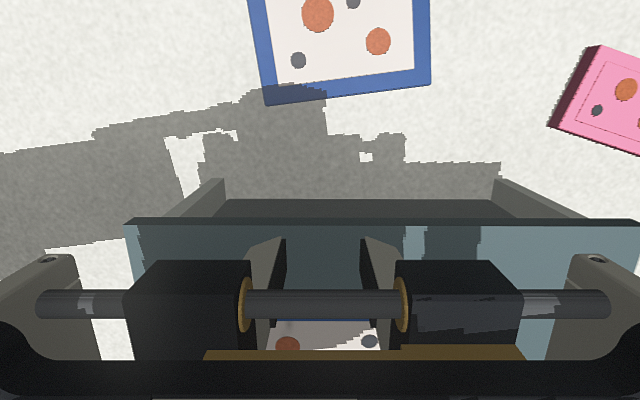

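View pics/s6.png

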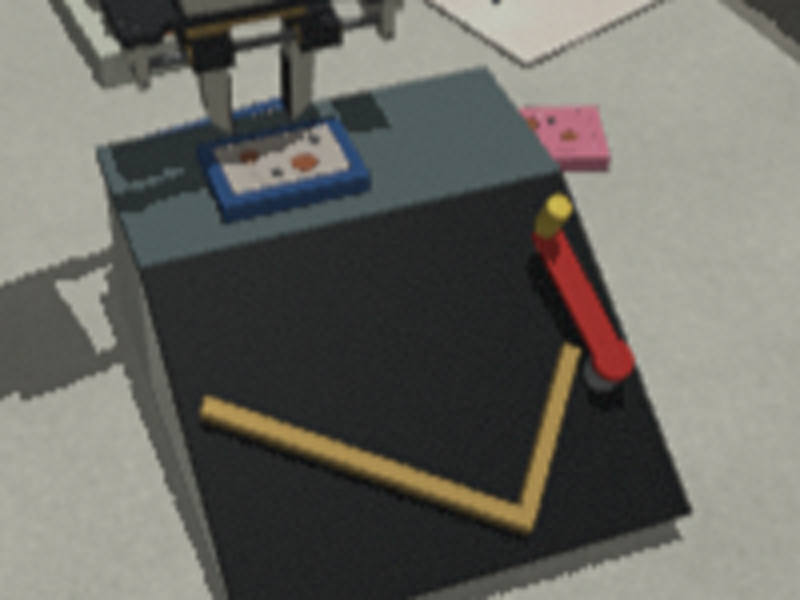

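```bash

python3 -c "
from h import *
m=M('side')
for n,a,z in [('BL',(199,150),156),('FL',(222,208),156),('FR',(370,174),156),('FLb',(222,219),140),('FRb',(369,187),140)]:
  print(n,toS(onz(m,((a[0]+.5)/4+219.5,(a[1]+.5)/4+149.5),z)).round(1))
"
```

```text
BL [[-73.3 116.  156. ]]
FL [[-75.5  52.9 156. ]]
FR [[ 24.9  53.4 156. ]]
FLb [[-74.1  61.  140. ]]
FRb [[ 26.4  59.5 140. ]]
```

Call:
{"method": "send_rows", "body": {"targets": [[[0,0,0,-12,0,0,0.13],[0,0,0,-20,0,0,0.13],[0,0,0,-27,0,0,0.13],[0,0,0,-34,0,0,0.13],[0,0,0,-41,0,0,0.13]]]}}

```text
time: 6.15
tool_pos: [507.0, 70.4, 147.9]
tcp_rot: [3.141, -0.0, 1.443]
contact_force: [0.7, 0.8, 0.2]
grip_width: 39.7
```

Call:
{"method": "send_rows", "body": {"targets": [[[0,0,0,-6,0,0,0.13],[0,0,0,-12,0,0,0.13],[0,0,0,-17,0,0,0.13],[0,0,0,-21,0,0,0.13],[0,0,0,-21,0,0,0.13]]]}}

```text
time: 6.57
tool_pos: [504.2, 49.7, 147.3]
tcp_rot: [-3.141, 0.0, 1.443]
contact_force: [-0.3, -0.9, -0.3]
grip_width: 40.0
```

```bash

python3 -c "
from h import *
show()
snap('side','s7.png',(150,300,220,420),4)
"
```

```text
t 6.57 S [[-22.   87.2 147.3]] rpy [-180.     0.    82.7] F [-0.3 -0.9 -0.3] w 40.0 q [-0.05  0.39  1.69 -0.    1.06  0.08]
```

View pics/s7.png

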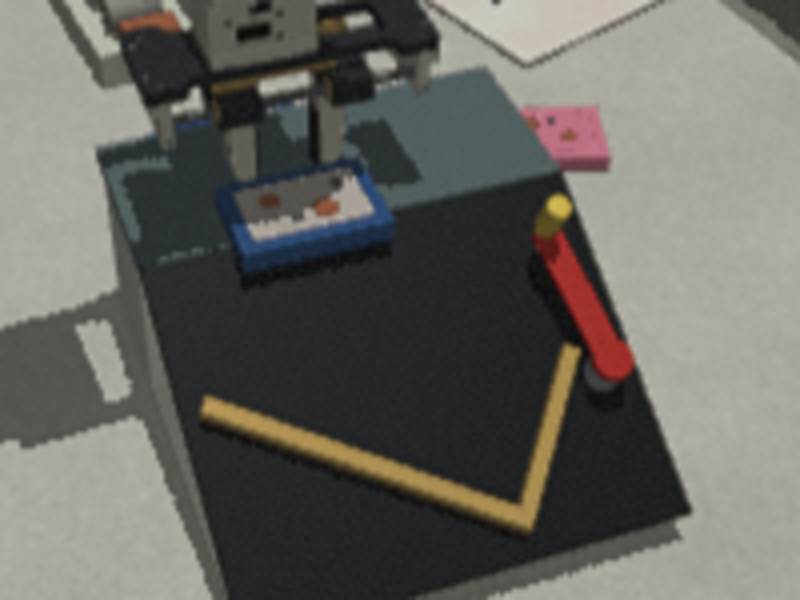

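Call:
{"method": "send_rows", "body": {"targets": [[[0,0,0,-3,0,0,0.13],[0,0,0,-6,0,0,0.13],[0,0,0,-9,0,0,0.13],[0,0,0,-11,0,0,0.13],[0,0,0,-13,0,0,0.13]]]}}

```text
time: 7.03
tool_pos: [502.7, 37.4, 147.5]
tcp_rot: [3.141, -0.0, 1.444]
contact_force: [-0.0, -0.4, 1.2]
grip_width: 39.8
```

```bash

python3 -c "
from h import *
show()
snap('side','s8.png',(150,300,220,420),4)
"
```

```text
t 7.03 S [[-22.   74.9 147.5]] rpy [180.   -0.   82.7] F [-0.  -0.4  1.2] w 39.8 q [-0.08  0.38  1.7   0.    1.06  0.05]
```

View pics/s8.png

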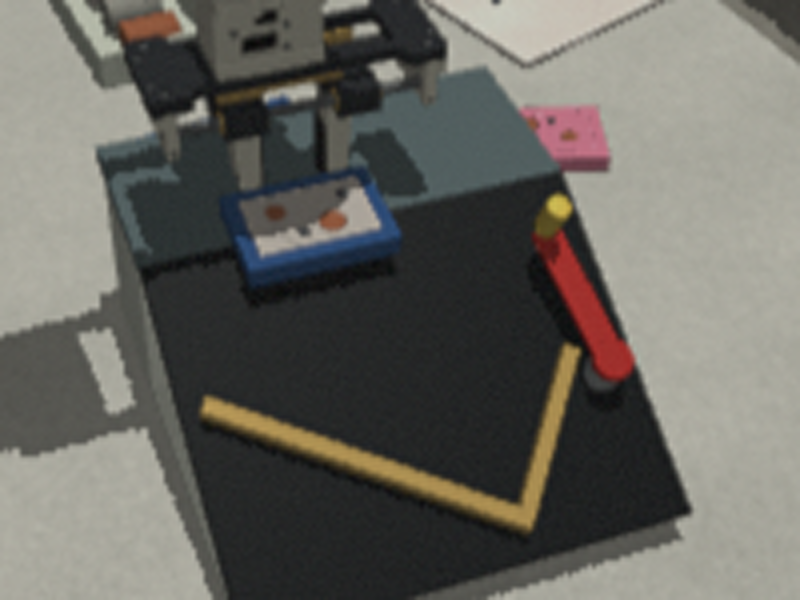

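Call:
{"method": "send_rows", "body": {"targets": [[[0,0,0,-2,0,0,0.13],[0,0,0,-4,0,0,0.13],[0,0,0,-6,0,0,0.13]]]}}

```text
time: 7.33
tool_pos: [501.8, 31.4, 147.4]
tcp_rot: [-3.141, 0.0, 1.443]
contact_force: [-0.5, -0.0, 0.4]
grip_width: 40.2
```

```bash

python3 -c "
from h import *
show()
snap('side','s9.png',(150,300,220,420),4)
"
```

```text
t 7.33 S [[-22.1  68.8 147.4]] rpy [-180.     0.    82.7] F [-0.5 -0.   0.4] w 40.2 q [-0.09  0.38  1.7  -0.    1.06  0.04]
```

View pics/s9.png

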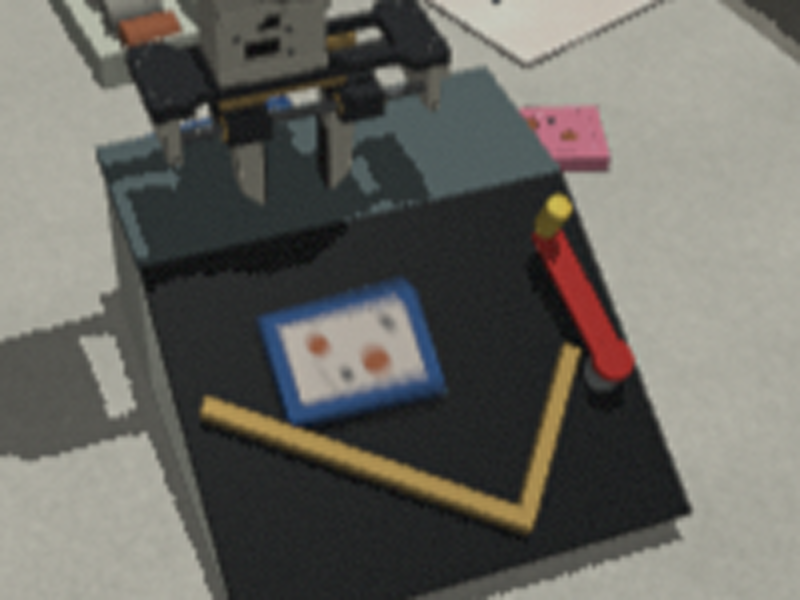

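It went over and is sliding free. I'll lift clear and wait.

Call:
{"method": "send_rows", "body": {"targets": [[[0,0,0,10,0,-20,0.13],[0,0,0,10,0,-50,0.13],[0,0,0,10,0,-90,0.13],[0,0,0,10,0,-110,0.13],[0,0,0,10,0,-110,0.13]]]}}

```text
time: 7.8
tool_pos: [505.4, 41.4, 262.4]
tcp_rot: [3.132, -0.001, 1.444]
contact_force: [0.6, 0.0, -0.6]
grip_width: 39.9
```

Call:
{"method": "send_rows", "body": {"targets": [[[0,0,0,0,0,0,0.13],[0,0,0,0,0,0,0.13],[0,0,0,0,0,0,0.13],[0,0,0,0,0,0,0.13],[0,0,0,0,0,0,0.13]]]}}

```text
time: 8.22
tool_pos: [502.8, 41.6, 256.4]
tcp_rot: [-3.14, 0.0, 1.443]
contact_force: [-0.2, 0.7, -0.5]
grip_width: 39.9
```

```bash

python3 -c "
from h import *
show()
snap('side','s10.png',(150,300,220,420),4)
for l in ['keeper_post','keeper_pivot','corner','carrier_center']:
  print(l,[(np.round(d['location'],1).tolist(),round(d['conf'],2)) for d in place_of(l,'side')])
snap('top','t10.png',(140,260,290,410),5)
for l in ['keeper_post','keeper_pivot','corner','carrier_center']:
  print(l,[(np.round(d['location'],1).tolist(),round(d['conf'],2)) for d in place_of(l,'top')])
C=plate(210,45)
u=np.array([np.cos(np.radians(55)),np.sin(np.radians(55))])
for n in('side','top'):
  m=M(n)
  print(n,proj(m,w(p,plate(210,45,14))))
"
```

```text
t 8.22 S [[-22.4  79.  256.4]] rpy [-179.9    0.    82.7] F [-0.2  0.7 -0.5] w 39.9 q [-0.07  0.28  1.53  0.    1.34  0.06]
keeper_post [([200.1, 357.9], 0.82)]
keeper_pivot [([240.7, 372.1], 0.57)]
corner [([276.2, 346.9], 0.95)]
carrier_center [([185.4, 357.1], 0.72), ([257.1, 332.5], 0.62), ([189.2, 281.2], 0.5)]
keeper_post [([176.2, 362.1], 0.75)]
keeper_pivot [([183.1, 376.8], 0.78)]
corner [([205.5, 391.6], 0.55)]
carrier_center [([212.2, 272.4], 0.92), ([209.1, 377.1], 0.86), ([141.5, 294.6], 0.57)]
side [[350.69057044 277.55759304]]
top [[393.8563436  205.78847462]]
```

View pics/s10.png

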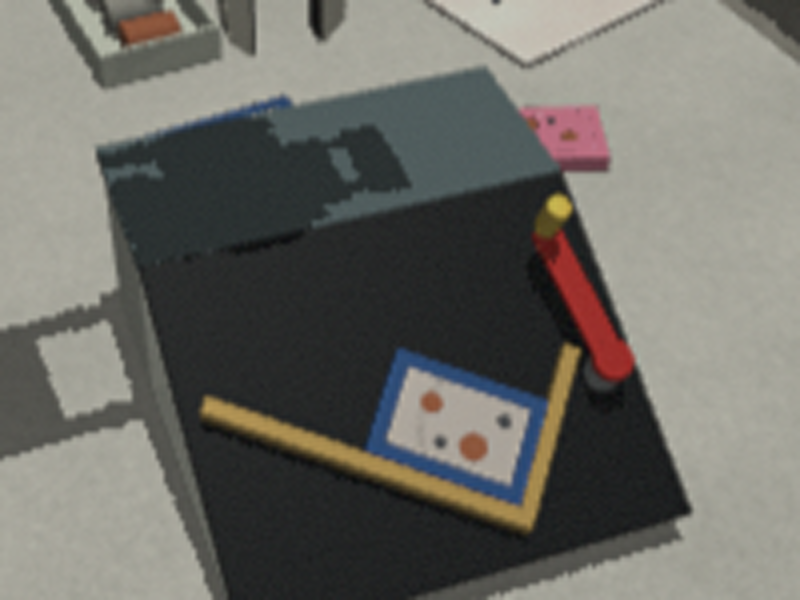

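View pics/t10.png

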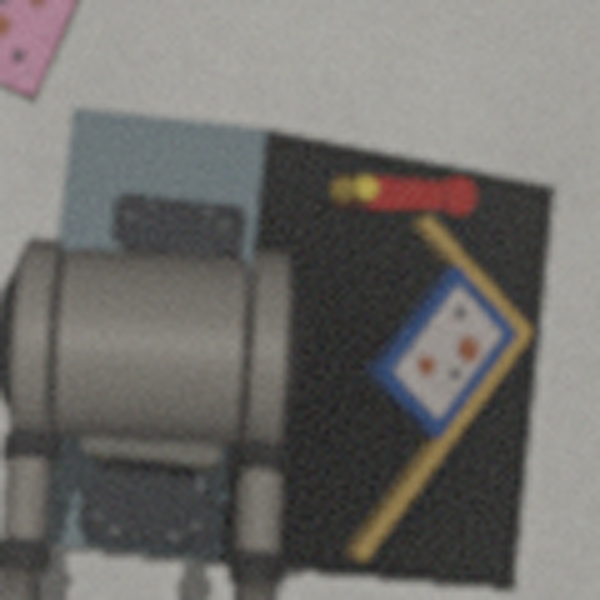

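```bash
cat >> h.py <<'E'
def kp(q,r=95,n=62): # q=(px,d,a): point at radius r of keeper, height n
    return plate(q[1]-r*np.cos(q[2]),q[0]-r*np.sin(q[2]),n)
E
python3 -c "
from h import *
t,sd=M('top'),M('side')
T=lambda a,b:(np.array([a,b])+.5)/5-.5+np.array([290,140])
S=lambda a,b:(np.array([a,b])+.5)/4-.5+np.array([220,150])
obs=[(t,95,62,T(368,187)),(sd,95,62,S(559,207)),(t,0,27,T(463,196)),(sd,0,27,S(614,357))]
f=lambda q:np.concatenate([proj(m,w(p,kp(q,r,n)))[0]-uv for m,r,n,uv in obs])
r=least_squares(f,[123,140,.1]);print(r.x,r.fun.round(1));q=r.x;np.save('q.npy',q)
for a in (q[2],.6,1.2,1.68): print(a,kp([q[0],q[1],a]).round(1),w(p,kp([q[0],q[1],a])).round(1))
# carrier check: seated outline in top picture
th=np.radians(35)
def cor(x,y,z):
    ex=np.array([np.sin(th),-np.cos(th)]);ey=np.array([-np.cos(th),-np.sin(th)])
    v=np.array([45,210])+x*ex+y*ey;return plate(v[1],v[0],z)
for n,m,k,o in(('top',t,5,(290,140)),('side',sd,4,(220,150))):
    im=capture(n);print(n,(proj(m,w(p,[cor(*c) for c in[(0,0,16),(70,0,16),(70,100,16),(0,100,16)]]))-o).round(1)*k)
show()
"
```

```text
[1.29098520e+02 1.37652057e+02 1.33237414e-01] [ 0.2  0.2  0.1 -0.3 -0.7 -0.2  0.1  0.5]
0.13323741437332912 [116.5 -37.5 174.3] [[625.9 -91.5 174.3]]
0.6 [ 75.5 -51.4 166.9] [[ 583.4 -100.1  166.9]]
1.2 [ 40.6 -90.3 146.3] [[ 543.9 -134.3  146.3]]
1.68 [  34.7 -129.8  125.3] [[ 533.1 -172.7  125.3]]
top [[521.  329. ]
 [459.5 260.5]
 [377.5 368.5]
 [441.5 436.5]]
side [[523.6 509.6]
 [552.  402.8]
 [399.2 349.2]
 [366.  454. ]]
t 8.82 S [[-22.   79.  257.5]] rpy [180.   -0.   82.7] F [ 0.1 -0.2  0.2] w 39.8 q [-0.07  0.28  1.52  0.    1.34  0.06]
```

```bash
cat >> h.py <<'E'
nz=np.array([0,-s,c]);eu=np.array([0,c,s]);ex=np.array([1.,0,0])
try: q=np.load("q.npy")
except Exception: pass
def kr(a,b=None):
    b=a if b is None else b
    y=np.cos(b)*ex+np.sin(b)*eu;z=-nz
    return np.c_[np.cross(y,z),y,z]
def kgo(a,n,b=None,r=95): return goto(kp([q[0],q[1],a],r,n),kr(a,b))
E
python3 -c "
from h import *
print(kr(.13).round(2),np.linalg.det(kr(.1)))
print(kgo(q[2],110))
"
```

```text
[[-0.13  0.99 -0.  ]
 [ 0.88  0.11  0.47]
 [ 0.47  0.06 -0.88]] 1.0000000000000002
(array([-1.84, 27.96, -7.54]), array([-138.9,  138.7,   40.8]))
```

Call:
{"method": "send_rows", "body": {"targets": [[[-1.8,28,-7.5,-139,139,41,0.3],[-1.8,28,-7.5,-139,139,41,0.3],[-1.8,28,-7.5,-139,139,41,0.3],[-1.8,28,-7.5,-139,139,41,0.3],[-1.8,28,-7.5,-139,139,41,0.3]]]}}

```text
time: 9.23
tool_pos: [623.3, -119.2, 214.0]
tcp_rot: [3.072, -0.491, 1.591]
contact_force: [-0.1, 0.5, -0.3]
grip_width: 32.3
```

```bash

python3 -c "
from h import *
show();print(kgo(q[2],110))
"
```

```text
t 9.23 S [[117.5 -65.3 214. ]] rpy [176.  -28.1  91.2] F [-0.1  0.5 -0.3] w 32.3 q [-0.53  0.63  1.18  0.45  1.54 -0.6 ]
(array([ 0.05, -0.39, -0.25]), array([ 6. , -0.2,  0.1]))
```

Call:
{"method": "send_rows", "body": {"targets": [[[0,0,0,0,0,0,0.3],[0,0,0,0,0,0,0.3]]]}}

```text
time: 9.4
tool_pos: [623.5, -116.3, 213.6]
tcp_rot: [3.076, -0.487, 1.589]
contact_force: [-0.4, 0.3, 0.2]
grip_width: 31.8
```

```bash

python3 -c "
from h import *
show();print(kgo(q[2],110))
m=M('wrist');snap('wrist','w11.png')
print(proj(m,w(p,[kp(q),kp(q,95,27),kp(q,0,27)])))
snap('side','s11.png',(150,300,220,420),4)
"
```

```text
t 9.4 S [[117.2 -62.5 213.6]] rpy [176.2 -27.9  91. ] F [-0.4  0.3  0.2] w 31.8 q [-0.53  0.63  1.18  0.45  1.54 -0.59]
(array([-0.12, -0.14, -0.33]), array([ 3.7, -0.3, -1.6]))
[[324.15291857 217.10440315]
 [324.05713219 200.54659457]
 [324.61771013 304.05920126]]
```

View pics/w11.png

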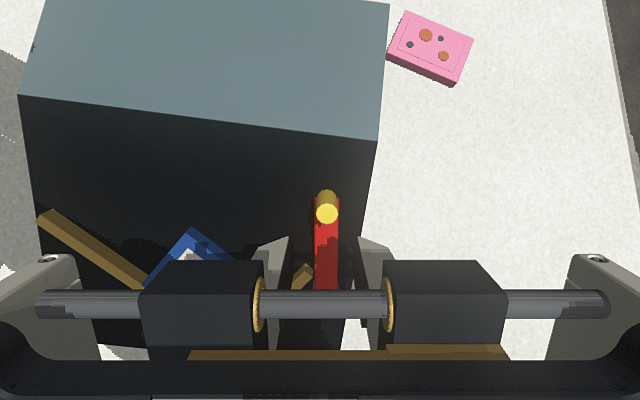

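View pics/s11.png

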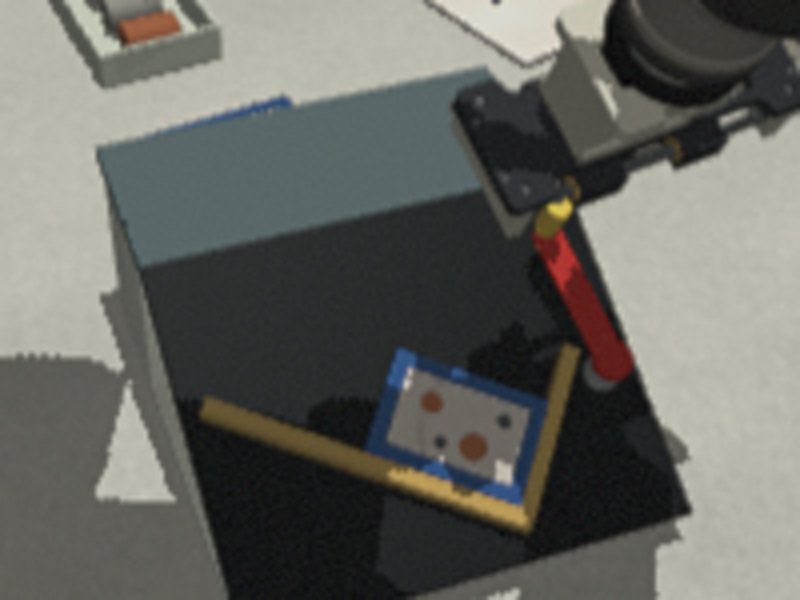

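Call:
{"method": "send_rows", "body": {"targets": [[[0,0,0,5,1,20,0.3],[0,0,0,5,1,40,0.3],[0,0,0,5,1,58,0.3],[0,0,0,5,1,75,0.3],[0,0,0,5,1,75,0.3]]]}}

```text
time: 9.92
tool_pos: [627.0, -70.6, 151.8]
tcp_rot: [3.075, -0.486, 1.597]
contact_force: [-1.0, 0.8, -0.8]
grip_width: 32.0
```

```bash

python3 -c "
from h import *
show();print(kgo(q[2],35))
snap('wrist','w12.png')
snap('side','s12.png',(150,300,220,420),4)
a=q[2]
for b in (.5,.9,1.3,1.75): print(b,kgo(b,35))
"
```

```text
t 9.92 S [[115.  -16.6 151.8]] rpy [176.2 -27.9  91.5] F [-1.   0.8 -0.8] w 32.0 q [-0.46  0.66  1.3   0.47  1.38 -0.61]
(array([-0.29, -0.14,  0.08]), array([-8. ,  0.4, -2.8]))
0.5 (array([ -0.03,  -0.03, -20.91]), array([-13.2, -35.3,   0.5]))
0.9 (array([-3.000e-02, -3.000e-02, -4.382e+01]), array([-33.4, -67.2,   0.5]))
1.3 (array([-2.000e-02, -4.000e-02, -6.674e+01]), array([-64.5, -88.7,   0.6]))
1.75 (array([-1.000e-02, -4.000e-02, -9.253e+01]), array([-106.2,  -96.3,    0.5]))
```

View pics/w12.png

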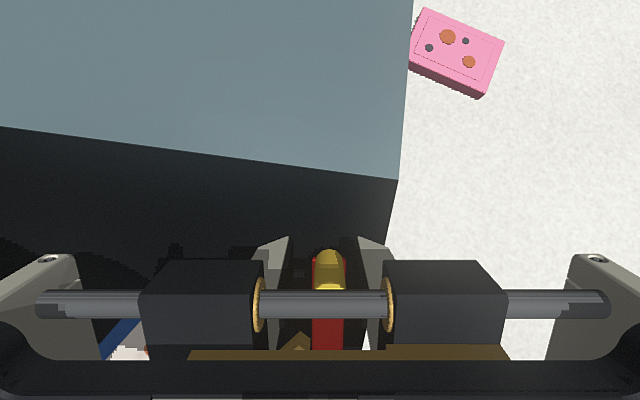

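View pics/s12.png

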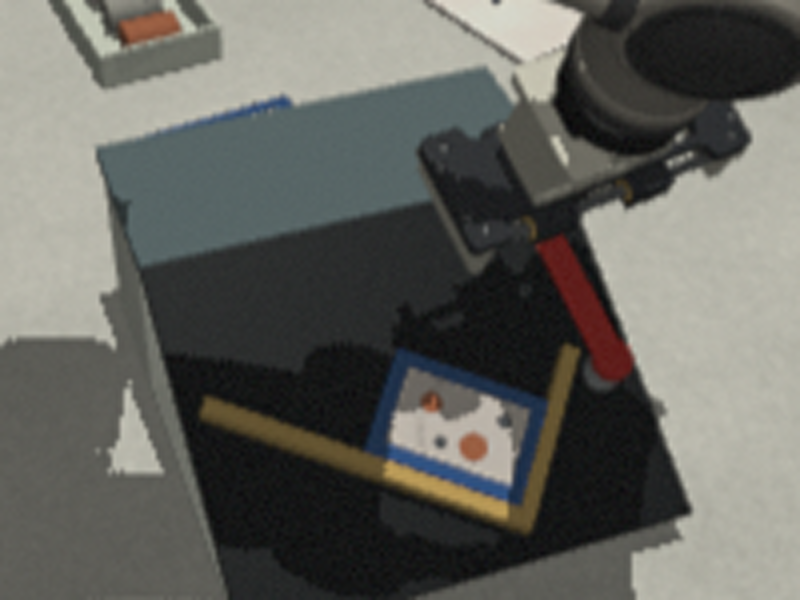

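Call:
{"method": "send_rows", "body": {"targets": [[[0,0,-5.7,-4,-9.7,0,0.3],[0,0,-11.5,-6,-19.3,0,0.3],[0,0,-17.2,-8.3,-28.7,0,0.3],[0,0,-22.9,-11.7,-37.8,0,0.3],[0,0,-28.6,-16,-46.5,0,0.3]]]}}

```text
time: 10.43
tool_pos: [583.0, -88.5, 144.7]
tcp_rot: [2.833, -0.385, 2.143]
contact_force: [1.3, 0.5, -0.5]
grip_width: 31.9
```

```bash
cat >> h.py <<'E'
def kstat():
    o=get_obs();S=toS(o["tool_pos"])[0];v=S-plate(q[1],q[0],0);u=v@eu;x=v@ex
    a=np.arctan2(-x,u);R=Ro.from_euler("z",-p[2])*Ro.from_euler("xyz",o["tcp_rot"]);y=R.as_matrix()[:,1]
    print("t",o["time"],"ang",round(a,3),"r",round(np.hypot(x,u),1),"n",round(v@nz,1),"toolang",round(float(np.arctan2(y@eu,y@ex)),3),"y.n",round(float(y@nz),3),"F",o["contact_force"].round(1),"w",round(float(o["grip_width"]),1),"q",o["joint_positions"].round(2))
E
python3 -c "
from h import *
kstat()
snap('side','s13.png',(150,300,220,420),4)
snap('wrist','w13.png')
kstat()
"
```

```text
t 10.4333 ang 0.618 r 95.9 n 37.0 toolang 0.639 y.n 0.002 F [ 1.3  0.5 -0.5] w 31.9 q [-0.52  0.61  1.43  0.46  1.33 -1.2 ]
t 10.5333 ang 0.628 r 95.6 n 36.8 toolang 0.633 y.n 0.001 F [ 0.2  0.9 -0.3] w 31.9 q [-0.52  0.61  1.43  0.46  1.33 -1.2 ]
```

View pics/s13.png

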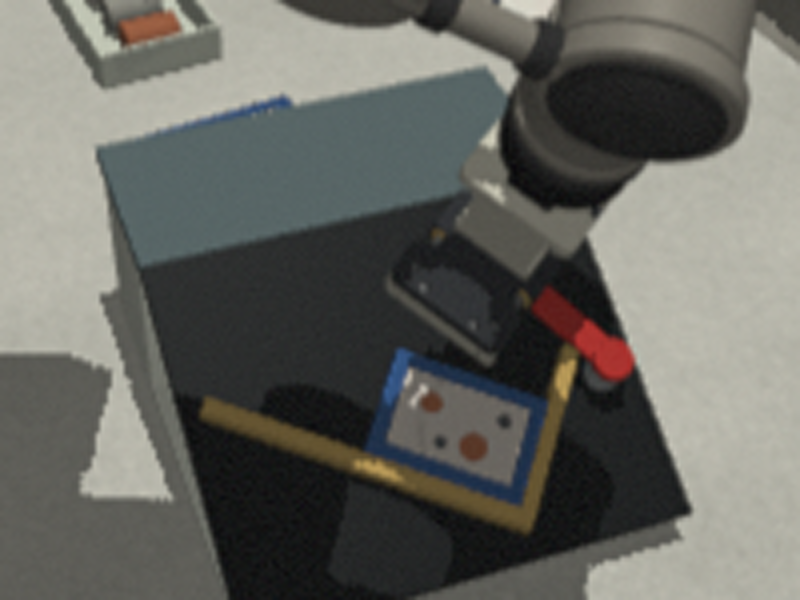

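View pics/w13.png

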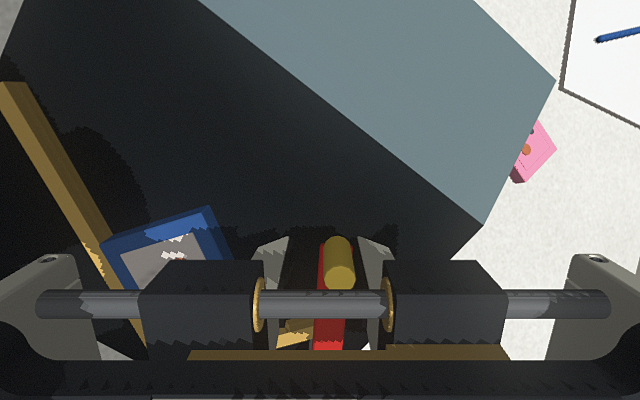

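Call:
{"method": "send_rows", "body": {"targets": [[[0,0,-5.7,1.5,-9.7,1,0.3],[0,0,-11.5,0,-19.3,1,0.3],[0,0,-17.2,-2.3,-28.7,1,0.3],[0,0,-22.9,-5.7,-37.8,1,0.3],[0,0,-28.6,-10,-46.5,1,0.3]]]}}

```text
time: 10.95
tool_pos: [548.1, -115.2, 126.4]
tcp_rot: [2.692, -0.199, 2.623]
contact_force: [0.5, 0.4, 1.6]
grip_width: 32.2
```

```bash

python3 -c "
from h import *
kstat()
snap('wrist','w14.png')
kstat()
"
```

```text
t 10.95 ang 1.118 r 96.5 n 35.3 toolang 1.134 y.n 0.001 F [0.5 0.4 1.6] w 32.2 q [-0.59  0.6   1.51  0.45  1.29 -1.78]
t 11.0 ang 1.138 r 96.6 n 35.0 toolang 1.138 y.n -0.0 F [-1.3 -1.9 -0.5] w 32.0 q [-0.59  0.6   1.52  0.45  1.29 -1.79]
```

View pics/w14.png

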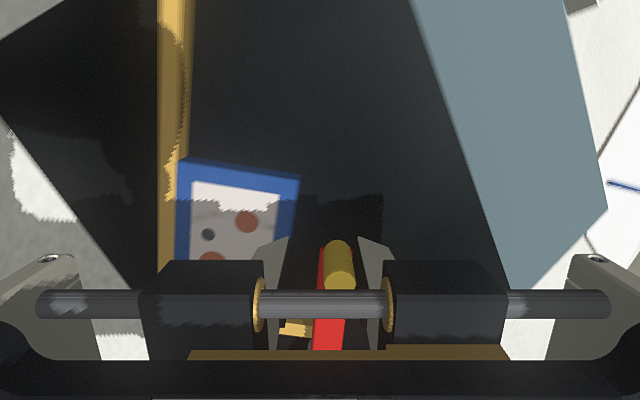

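Call:
{"method": "send_rows", "body": {"targets": [[[0,0,-5.7,0,-9.7,0,0.3],[0,0,-11.5,-1.5,-19.3,0,0.3],[0,0,-17.2,-4,-28.7,0,0.3],[0,0,-22.9,-7.5,-37.8,0,0.3],[0,0,-28.6,-11.8,-46.5,0,0.3]]]}}

```text
time: 11.42
tool_pos: [533.8, -155.3, 103.8]
tcp_rot: [2.654, 0.029, 3.068]
contact_force: [0.4, 1.4, 1.2]
grip_width: 32.3
```

Call:
{"method": "send_rows", "body": {"targets": [[[0,0,-2,0,-3,0,0.3],[0,0,-4,-0.5,-6,0,0.3],[0,0,-5,-0.5,-9,0,0.3]]]}}

```text
time: 11.67
tool_pos: [533.9, -163.3, 99.4]
tcp_rot: [2.657, 0.068, -3.141]
contact_force: [0.8, 0.4, 0.3]
grip_width: 32.1
```

```bash

python3 -c "
from h import *
kstat()
snap('wrist','w15.png')
snap('side','s15.png',(150,300,220,420),4)
kstat()
"
```

```text
t 11.6667 ang 1.718 r 95.8 n 34.7 toolang 1.715 y.n -0.0 F [0.8 0.4 0.3] w 32.1 q [-0.67  0.65  1.5   0.43  1.29 -2.44]
t 11.7667 ang 1.722 r 96.1 n 34.5 toolang 1.714 y.n -0.0 F [-0.1  0.4  0.1] w 32.2 q [-0.67  0.65  1.51  0.43  1.29 -2.45]
```

View pics/w15.png

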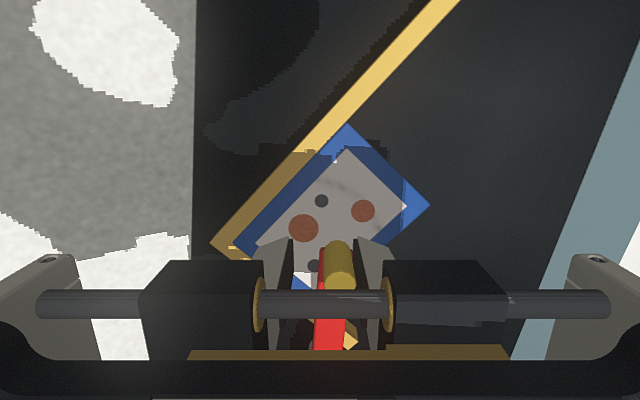

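View pics/s15.png

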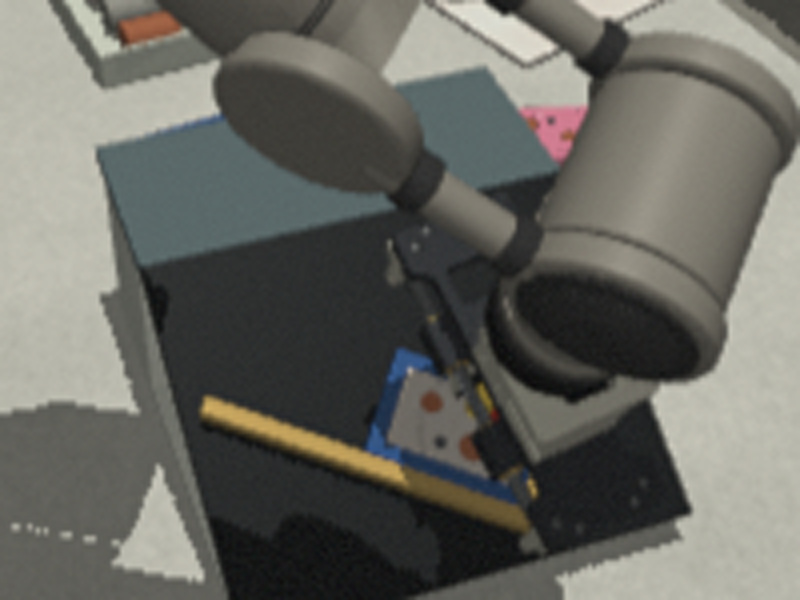

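Call:
{"method": "send_rows", "body": {"targets": [[[0,0,0,0,-2,0,0.3],[0,0,0,0,-4,0,0.3],[0,0,0,0,-4,0,0.3]]]}}

```text
time: 12.02
tool_pos: [533.5, -166.1, 97.1]
tcp_rot: [2.655, 0.068, -3.139]
contact_force: [0.7, 2.5, 4.9]
grip_width: 31.9
```

Call:
{"method": "send_rows", "body": {"targets": [[[0,0,0,0,-2,0,0.3],[0,0,0,0,-3,0,0.3],[0,0,0,0,-3,0,0.3]]]}}

```text
time: 12.27
tool_pos: [533.5, -166.3, 96.9]
tcp_rot: [2.651, 0.068, -3.138]
contact_force: [-0.7, 11.5, 11.3]
grip_width: 32.4
```

```bash

python3 -c "
from h import *
kstat()
snap('wrist','w16.png')
kstat()
"
```

```text
t 12.2667 ang 1.758 r 96.6 n 33.9 toolang 1.717 y.n 0.007 F [-0.7 11.5 11.3] w 32.4 q [-0.68  0.65  1.5   0.43  1.29 -2.45]
t 12.3167 ang 1.758 r 96.6 n 33.9 toolang 1.717 y.n 0.007 F [-0.2 10.4 11.8] w 32.4 q [-0.68  0.65  1.5   0.43  1.29 -2.45]
```

The stop is reached: force rose to 16 N and motion stalled at 1.758, close to the predicted 1.765 for the pad offset. I'll centre on the post and withdraw along the post's axis.

Call:
{"method": "send_rows", "body": {"targets": [[[0,0,0,0,6,0,0.3],[0,0,0,0,11,0,0.3],[0,0,0,0,11,0,0.2],[0,0,0,0,11,0,0.2]]]}}

```text
time: 12.65
tool_pos: [532.9, -159.7, 100.2]
tcp_rot: [2.657, 0.068, -3.138]
contact_force: [1.1, -0.2, -0.0]
grip_width: 36.2
```

```bash

python3 -c "
from h import *
kstat()
snap('wrist','w17.png')
"
```

```text
t 12.65 ang 1.681 r 96.8 n 33.8 toolang 1.717 y.n -0.0 F [ 1.1 -0.2 -0. ] w 36.2 q [-0.67  0.64  1.51  0.43  1.28 -2.44]
```

View pics/w17.png

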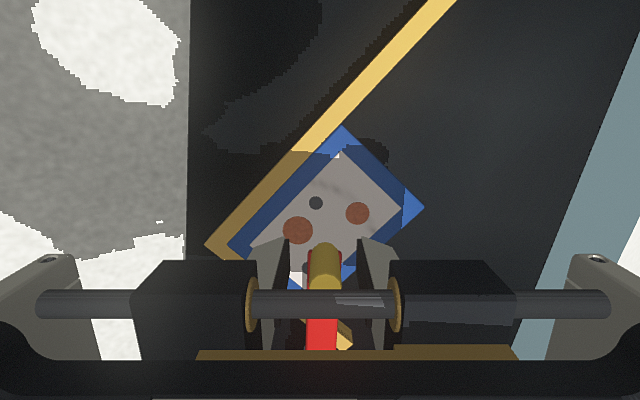

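Centred with no contact. Next, withdraw along the post axis.

Call:
{"method": "send_rows", "body": {"targets": [[[0,0,0,0,0,-15,0.2],[0,0,0,0,0,-35,0.2],[0,0,0,0,0,-60,0.2],[0,0,0,0,0,-90,0.2],[0,0,0,0,0,-120,0.2]]]}}

```text
time: 13.12
tool_pos: [525.4, -216.2, 206.8]
tcp_rot: [2.656, 0.067, -3.139]
contact_force: [1.1, -0.7, 0.0]
grip_width: 37.0
```

```bash

python3 -c "
from h import *
show();kstat()
print(goto([-60,150,300],B))
"
```

```text
t 13.12 S [[  32.5 -173.9  206.8]] rpy [ 152.2    3.8 -179.8] F [ 1.1 -0.7  0. ] w 37.0 q [-0.75  0.57  1.31  0.39  1.56 -2.4 ]
t 13.1167 ang 1.684 r 97.2 n 154.7 toolang 1.716 y.n 0.001 F [ 1.1 -0.7  0. ] w 37.0 q [-0.75  0.57  1.31  0.39  1.56 -2.4 ]
(array([ 23.95, -20.83,  96.17]), array([ 43.7, 339.6,  70.2]))
```

Call:
{"method": "send_rows", "body": {"targets": [[[0,0,0,0,35,-30,0.2],[0,0,0,0,75,-40,0.2],[0,0,0,0,115,-40,0.2],[0,0,0,0,155,-40,0.2],[0,0,0,0,190,-40,0.2]]]}}

```text
time: 13.53
tool_pos: [516.7, -64.7, 331.3]
tcp_rot: [2.657, 0.069, -3.139]
contact_force: [1.0, -0.2, 0.0]
grip_width: 36.6
```

Call:
{"method": "send_rows", "body": {"targets": [[[0,0,0,20,30,0,0.2],[0,0,0,20,60,0,0.2],[0,0,0,20,60,0,0.2],[0,0,0,20,60,0,0.2]]]}}

```text
time: 13.87
tool_pos: [494.9, -12.6, 357.1]
tcp_rot: [2.658, 0.07, -3.137]
contact_force: [0.0, 0.4, -0.6]
grip_width: 36.7
```

```bash

python3 -c "
from h import *
show()
snap('side','s20.png',(150,300,220,420),4)
snap('top','t20.png',(140,260,290,410),5)
snap('side','s20f.png')
t,sd=M('top'),M('side')
for a in (1.5,1.6,1.68,1.75):
  P=w(p,kp([q[0],q[1],a]));print(a,((proj(sd,P)-(220,150))*4).round(),((proj(t,P)-(290,140))*5).round())
"
```

```text
t 13.87 S [[-23.4  24.3 357.1]] rpy [ 152.3    4.  -179.7] F [ 0.   0.4 -0.6] w 36.7 q [-0.48  0.24  1.41  0.46  1.66 -2.07]
1.5 [[482. 368.]] [[465. 329.]]
1.6 [[487. 383.]] [[477. 331.]]
1.68 [[492. 395.]] [[486. 332.]]
1.75 [[497. 405.]] [[494. 332.]]
```

View pics/s20.png

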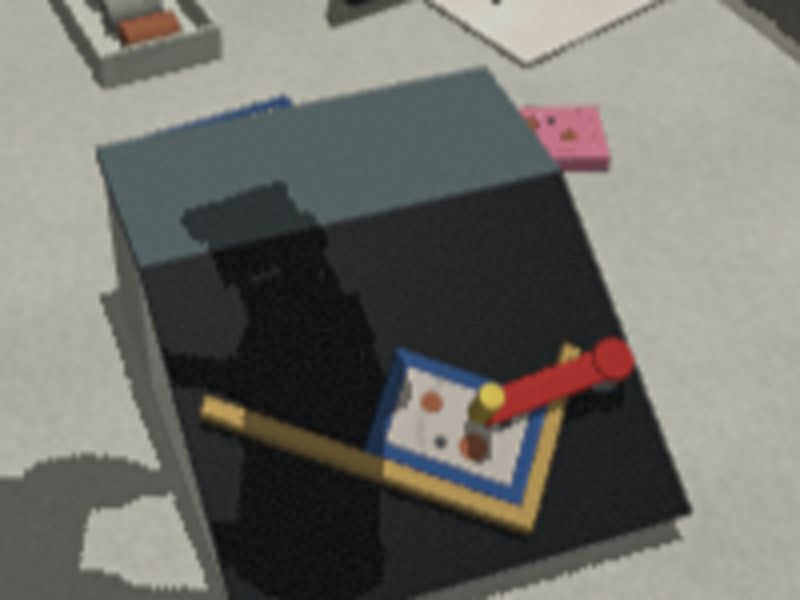

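View pics/t20.png

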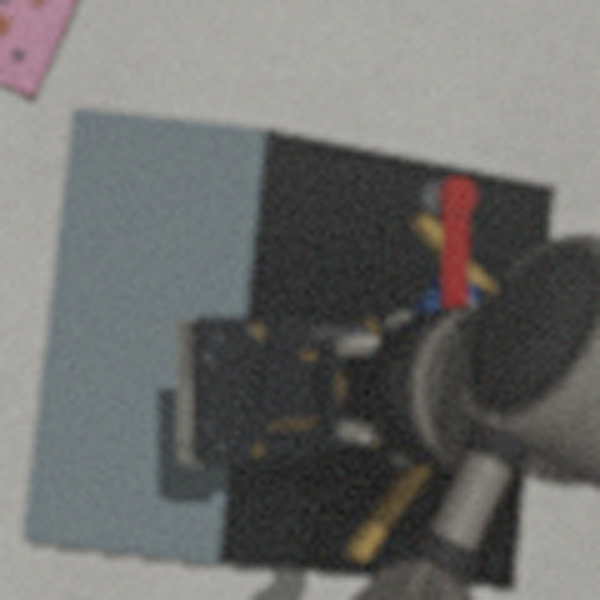

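View pics/s20f.png

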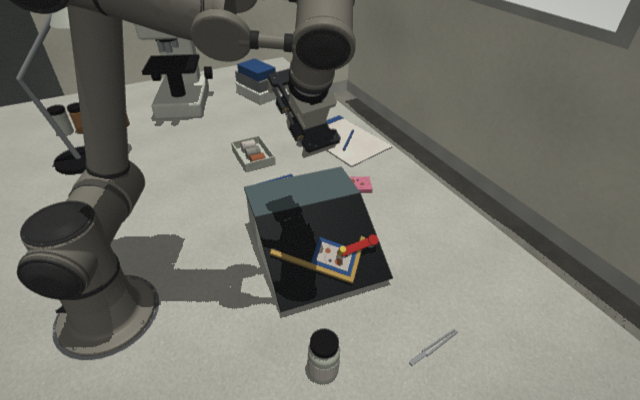

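The post top in the side crop is at (491,396), against (492,395) predicted for 1.68. The carrier outline is unchanged in the corner, and the bystanders haven't moved. I'm handing in.

```bash
python3 -c "
from plant import *
print(close_job())"
```

```text
the job is handed in; nothing more can be done
None
```

The job is done and handed in at about 14 s. The carrier lies in the brass corner under the keeper arm, and the robot is clear of everything.

- **Push:** I squared the small blue carrier on the ledge, moved it about 20 mm sideways to x of about -24 mm, and pushed it over the edge without lifting it. It slid down untouched, and its corners matched the outline of a seated carrier in both cameras to within a few mm.
- **Keeper:** Only after that did I swing the keeper over the carrier with open fingers around its post. It stopped moving and the force rose to about 16 N. The side camera then put the post where 1.68 rad predicts, within a pixel, and the carrier had not moved.
- **Final check:** The jar, tray and tweezers look untouched, and the wrist force read about zero after I withdrew. The arm hid part of the corner in the last top view, so the final position rests on the side view.
- **Disagreement:** The wrist camera placed the ledge edge about 5 mm off the station fit, so I used distances measured from the edge. The trained networks' first keeper points came out about 10 mm too low or high, so I refitted them by hand.

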